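# Clamp a device case in the bench fixture by pushing

### The arm

A 7-joint arm with a two-finger parallel gripper is mounted at the origin on the work surface. World frame = base frame: x ahead of the robot, y to its left, z up, the work surface at z = 0. Lengths are in m, angles in degrees, forces in N, time in s.
With the tool pointing down it reaches from about 0.425 to 0.875 m from the base axis. Payload 4.7 kg.
Tool frame: the origin (TCP) lies at the very end of the fingers, on their centre line; the grasp point (between the pads) lies 19 mm behind it; z points along the fingers, y is the direction in which the jaws open and shut (so a half turn about z gives the same grasp; the last joint's range is limited). The gripper opens to 87 mm and grips with 3 to 60 N. Pads are 19 mm wide; open, the fingers measure 117 mm over their backs; the gripper's body (75 mm by 190 mm) begins 51 mm behind the grasp point.
Start: joints at [74.777, 18.392, -4.016, 83.108, 1.295, 78.541, -3.26], TCP at [0.179, -0.625, 0.223] pointing down, gripper open.
Joint ranges: [-163.93, 163.93], [-17.29, 119.83], [-79.2, 71.16], [3.27, 140.29], [-89.18, 269.18], [5.43, 117.66], [-154.24, 154.24]. Speed limits (degrees/s): [147.25, 147.25, 180, 180, 180, 180, 180].

### API

Orientations are given as [roll, pitch, yaw] about the fixed x, y, z axes, in that order (R = Rz(yaw) Ry(pitch) Rx(roll)).
In Python, from cell import monitor, read_camera, camera_info, env, look_for gives the robot as it stands.
- The arm moves only by the tool servo_tool, never from a script. Its argument "commands" is one flat list of numbers, 6 for each row, row after row: the shift along the tool's x, y, z in mm, then the turn, a rotation vector about the tool's x, y, z in degrees. A call has 1 to 10 rows; each row shifts and turns the commanded pose from where the row before left it, along the tool's axes as they then stand; what a row does not reach is not made up. A row lasts 1/10 s, in which the tool goes at most 50 mm and 8.59 degrees, less where a joint would pass 70% of its speed; a pose out of reach is approached as far as the arm can. A call is refused whole if a number of a shift passes 50 or a number of a turn 8.59, either way. A call with a gripper value outside its range is refused whole. "jaw" is the finger opening in mm, from 0 to 87, set as the call begins (left out, the last holds). The fingers move at their own pace and stop on an object; "newtons" is the grip in N (left out, the last holds). Time passes only in rows, so rows that do not move let the fingers close. It gives the time, the measured TCP pose, the force and the opening at its end, in the units of the state.
- monitor.get_obs(): the state, without advancing time (a new reading comes with each control period).
- read_camera(name): name is "scene" or "top" or "wrist"; returns (picture, depth): 384x512x3 uint8, red, green, blue; 384x512 float32, m along the optical axis (not along the pixel's ray), 0 where there is no reading.
- camera_info(name): a dict with "camera_matrix" (3x3 intrinsics, pixels), "k1" (the pictures are not rectified: a ray, as slopes to the right and down, at radius r is drawn at 1 + k1 r^2 times it, then the intrinsics apply), "R" (3x3) and "t" (3): a world point X has camera coordinates R X + t; the wrist camera has in their place "T_tool_cam" (4x4, takes a point from camera to tool coordinates, whose origin is the TCP and whose axes are the flange's). Camera axes: x right, y down, z forward; pixel columns grow to the right and rows downward; lengths in m; the calibration is good to about 2 mm. A picture is of the moment at which its call begins: read the wrist's pose just before it. camera_info takes no time and is no camera call.
- env.sign_off(): hands the job in, once; it reports no verdict.
Trained networks look in the newest picture that a camera, given by its name, has taken for a name from the list of things; names that differ only in an ending like _2 or _b are one class to them, and where a whole thing is asked for, a point or a joint stands for the part that bears it (a point fixed in the world has none). Each returns a list of dicts, best first, with "conf" (0 to 1); they miss things now and then, are a little off and sometimes report something else, mostly with a low value. They report only what shows in the picture. A call takes as long as a camera call. They do not tell look-alikes from the thing itself.
- look_for(camera, label): "box" ([left, top, width, height] in pixels, round what is visible of it).
The state is a dict: "time_s": time; "qpos": joint angles; "joint_velocities": joint speeds; "effort": joint torques, N m; "tool_pos": TCP position; "tool_rot": TCP orientation; "force": force on the tool from outside, world axes, zero at the start; "wrist_torque": the same for the moment, N m; "grip_width": finger opening in m.
Only numpy, scipy, OpenCV 4.12 (cv2) and the standard library are available. Lean on these libraries where they do the work, as an engineer would, in place of code of your own. Each camera call takes 0.05 s, during which the arm holds its last target.

### The job

Using only pushes of the fingers, slide the white device case along the bench until one side sits flush against the aluminium fence, between the end stop and the open blue jaw. Then push the blue jaw along the fence until the case is held snugly between the jaw and the end stop, still flush with the fence. Keep the case flat on the bench, never lifted or tipped, leave the other things where they are, and take the hand away at the end.

Things in the scene. Friction and masses are not known exactly. Their poses are not given: they have to be found in the camera images.
- case: White square device case, 100 x 100 mm, 32 mm high (lid step of 2 mm at the top, 7 mm in from the sides), 0.25 to 0.45 kg, loose on the bench. Origin: centre of its underside. x and y are parallel to its sides, z up; a row of black sockets is on the -x side. It slides with ordinary friction.
- fixture: Aluminium fence of a clamping fixture fixed to the bench, 18 mm thick, 25 mm high. Origin: on the bench, on the fence's front face (x = 0); x points out through the fence, away from the working side, y along the fence, z up. It runs from y = -315 to +140 mm. The case is slid in from the -x side between end stop and jaw; clamped, its centre is at x = -50, y = +55 mm.
- end_stop (a point): Fixed aluminium end stop block on the fixture, 36 mm high. This point: foot of its stop face where it meets the fence (fixture x = 0, y = +105 mm). The face is square to the fence, looks to fixture -y and reaches from x = -95 mm to the fence; the block is 30 mm thick.
- jaw (a joint): Travel (m) of the blue sliding jaw along the fence; 0 = fully open, grows in fixture +y, towards the end stop. Stays where left, moves at about 3 N. Block 92 mm long (y), x = -90 to +25 mm in the fixture frame, top 36 mm above the bench. Clamping face at fixture y = -105 mm + travel, outer face at -197 mm + travel. 0.110 with the case clamped; 0.135 when run fully in empty.
- jaw_back (a point): Middle of the black rubber pad on the jaw's outer face (fixture x = -45, y = -197 mm + travel, 19 mm above the bench); pushing it towards fixture +y closes the jaw.
- reel: Bystander: solder reel, green flanges, diameter 64, height 38, standing on its flat side (mm). Origin: at its middle, on the underside.
- bottle: Bystander: small clear bottle with red cap, diameter 48, height 85, upright (mm). Origin: at its middle, on the underside.
- tape: Bystander: roll of yellow tape lying flat, outer diameter 64, height 22 (mm). Origin: at its middle, on the underside.
- jar: Bystander: amber jar with black lid, diameter 52, height 60, upright (mm). Origin: at its middle, on the underside.
- meter: Bystander: orange multimeter lying on its back, 160 x 80 x 34 (dial to 40 high) (mm). Origin: at its middle, on the underside.
- driver: Bystander: screwdriver with red handle, about 180 long, lying along its own x (mm). Origin: on the underside, between handle and blade.
- board: Bystander: green circuit board 90 x 70, parts on it up to 18 high (mm). Origin: at its middle, on the underside.
Mind the look-alikes: they are no part of the job. Several things look just like the case: the one meant starts farthest to the robot's left.

How it is judged (in metres and radians):
On the way, in this order (a step that is already met when the one before it is completed fails the run):
1. the case is flush against the fence, between end stop and open jaw (x of case in the frame of fixture between -0.055 and -0.045 m and y of case in the frame of fixture between -0.06 and 0.06 m and (angle between the x axis of case and the x axis of fixture, either way round below 0.06 rad or angle between the y axis of case and the x axis of fixture, either way round below 0.06 rad)), for 0.2 s.
2. the jaw has been pushed up and holds the case against the end stop (x of case in the frame of fixture between -0.053 and -0.046 m and y of case in the frame of fixture between 0.052 and 0.059 m and (angle between the x axis of case and the x axis of fixture, either way round below 0.04 rad or angle between the y axis of case and the x axis of fixture, either way round below 0.04 rad) and value of joint jaw between 0.107 and 0.1135 m and height (world z) of case below 0.004 m), for 0.2 s.
At the end, for the whole second after the job is handed in: The case lies flat and at rest within 3 mm of touching both the fence and the end stop, square to the fence within 0.04 rad, and the jaw is closed on it within 3 mm (jaw travel 0.107 to 0.1135) (all of step 2 and linear speed of case below 0.01 m/s and velocity of joint jaw below 0.01 m/s).
It fails at once if the case is lifted or tipped (underside over 8 mm above the bench, or tilt over 0.12 rad) (height (world z) of case above 0.008 m or angle between case's own z axis and vertical above 0.12 rad).
It fails at once if a bystander is moved more than 25 mm or an upright one is knocked over (distance of any of reel, bottle, tape, jar, meter, driver, board from where it was at the start of the episode above 0.025 m or angle between any of reel, bottle, tape, jar's own z axis and vertical above 0.5 rad).
It also fails if it takes over 64 s, if anything falls off the work surface, if the arm or the gripper's body presses on something with over 40 N, if the wrist force passes 120 N, or if a joint passes its speed limit or range.

## Working session

There is one attempt and no reset: what is moved stays moved. The work goes in short steps, Python scripts to look and compute and a tool call to move; the robot and the scene stay as the last step left them, time stands still between calls to the robot, and variables do not carry over. Pictures are saved under pics/ and viewed, and the job is handed in when it is done.

Besides the shell and the picture viewer there is one more tool, called after "Request:" in YAML: its name, and indented under it one key for each argument. servo_tool: Moves the arm, as the interface text tells. Its arguments: {"type":"object","properties":{"commands":{"type":"array","items":{"type":"number"}},"jaw":{"type":"number"},"newtons":{"type":"number"}},"required":["commands"]}

```bash
mkdir -p pics; ls
cat > h.py <<'E'
import numpy as np, cv2
from cell import monitor, read_camera, camera_info, env, look_for
def save(n,p): cv2.imwrite('pics/'+n+'.png',cv2.cvtColor(p,cv2.COLOR_RGB2BGR))
def world(name,uv,d=None,z=None):
    ci=camera_info(name);K=np.array(ci['camera_matrix']);k=ci['k1']
    uv=np.atleast_2d(np.array(uv,float))
    s=cv2.undistortPoints(uv.reshape(-1,1,2),K,np.array([k,0,0,0,0.])).reshape(-1,2)
    r=np.c_[s,np.ones(len(s))];R=np.array(ci['R']);t=np.array(ci['t'])
    C=-R.T@t;D=r@R
    if d is None: d=(z-C[2])/D[:,2]
    return C+D*np.reshape(d,(-1,1))
def pix(name,X):
    ci=camera_info(name);K=np.array(ci['camera_matrix'])
    R=np.array(ci['R']);t=np.array(ci['t'])
    return cv2.projectPoints(np.atleast_2d(np.array(X,float)),cv2.Rodrigues(R)[0],t,K,np.array([ci['k1'],0,0,0,0.]))[0].reshape(-1,2)
E
python3 - <<'E'
from h import *
o=monitor.get_obs();print(o)
for n in ['scene','top']:
    p,d=read_camera(n);save(n+'0',p);np.save(n+'0.npy',d);np.save(n+'0p.npy',p)
    ci=camera_info(n);R=np.array(ci['R']);print(n,-R.T@np.array(ci['t']))
    for l in ['case','fixture','jaw','jaw_back','end_stop']:
        print(n,l,[(np.round(x['box']).tolist(),round(x['conf'],2)) for x in look_for(n,l)])
E
```

```text
pics
{'time_s': 0.0, 'qpos': array([74.7763767 , 18.43771002, -4.01678277, 83.17560734,  1.29746184,
       78.54024518, -3.2586765 ]), 'joint_velocities': array([-0.02567368, -0.00413867,  0.04484406,  0.10260229, -0.05378165,
        0.0503343 ,  0.06819481]), 'effort': array([-3.97588319e-04, -4.91284060e+01, -4.04124185e-01, -3.12527490e+01,
       -6.39976398e-02,  4.36710881e-02,  1.99200526e-04]), 'tool_pos': array([ 0.17930331, -0.62420208,  0.22147081]), 'tool_rot': array([-1.79891824e+02,  7.79817524e-03,  1.60363982e+01]), 'force': array([ 0.21015441, -0.34462105,  0.40493651]), 'wrist_torque': array([ 0.01065104, -0.00181674, -0.01009371]), 'grip_width': 0.08679428468706471}
scene [1.50640286 0.7113875  1.21396535]
scene case [([227.0, 153.0, 28.0, 23.0], 0.9), ([220.0, 116.0, 32.0, 20.0], 0.82), ([244.0, 187.0, 44.0, 29.0], 0.64)]
scene fixture [([150.0, 184.0, 121.0, 65.0], 0.76)]
scene jaw [([180.0, 184.0, 36.0, 33.0], 0.71)]
scene jaw_back [([175.0, 186.0, 41.0, 31.0], 0.59)]
scene end_stop [([150.0, 184.0, 125.0, 64.0], 0.67)]
top [0.37863745 0.02663445 1.50237849]
top case [([324.0, 260.0, 29.0, 32.0], 0.87), ([233.0, 188.0, 32.0, 28.0], 0.71), ([279.0, 215.0, 37.0, 36.0], 0.66)]
top fixture [([227.0, 148.0, 112.0, 35.0], 0.6)]
top jaw [([282.0, 152.0, 26.0, 30.0], 0.83)]
top jaw_back [([284.0, 150.0, 27.0, 33.0], 0.91)]
top end_stop [([229.0, 146.0, 115.0, 33.0], 0.86)]
```

Run:
```python
from h import *
p=np.load('top0p.npy');save('top0z',cv2.resize(p[130:310,190:390],None,fx=4,fy=4,interpolation=cv2.INTER_CUBIC)[:600])
save('top0z',cv2.resize(p[130:310,190:390],None,fx=3.3333,fy=3.3333,interpolation=cv2.INTER_CUBIC))
p=np.load('scene0p.npy');save('scene0z',cv2.resize(p[100:260,130:340],None,fx=3.6,fy=3.6,interpolation=cv2.INTER_CUBIC))
```

```text
(no output)
```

View pics/top0.png

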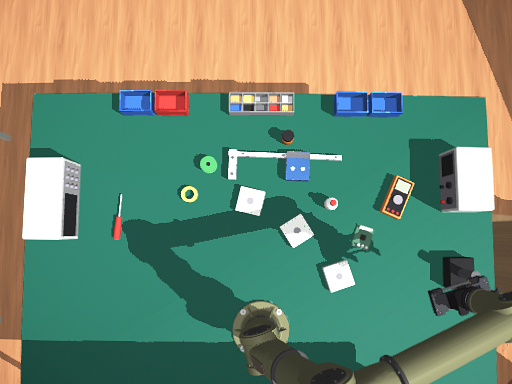

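View pics/top0z.png

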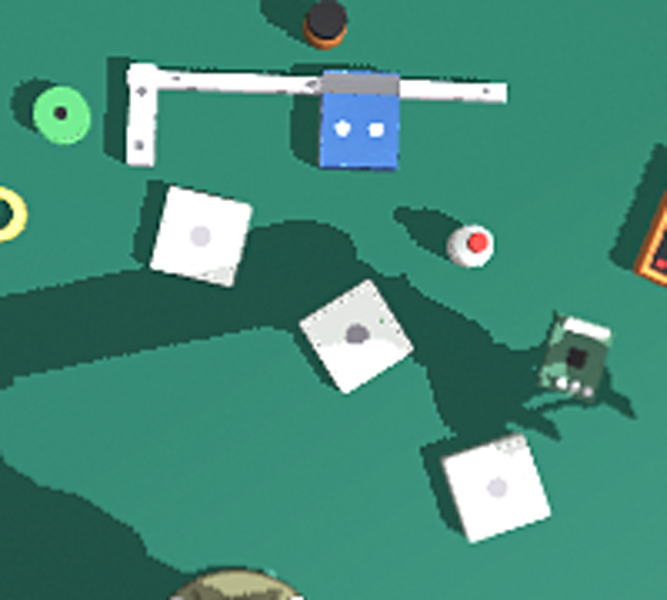

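View pics/scene0z.png

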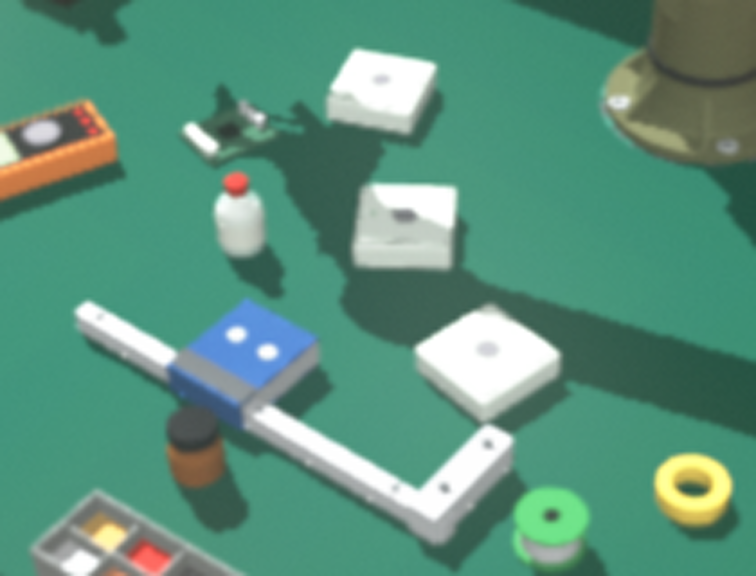

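The top picture shows the fence along the top, with the end stop on the left at (232,165). The blue jaw is at (297,167), and the leftmost white case, which is the target, is at (250,201). The look-alikes are at (296,231) and (338,276). Next I measure these.

```bash
cat > meas.py <<'E'
from h import *
def cloud(name,p,d):
    v,u=np.mgrid[0:384,0:512]
    X=world(name,np.c_[u.ravel(),v.ravel()],d.ravel()).reshape(384,512,3); return X
def rect(pts):
    r=cv2.minAreaRect((pts[:,:2]*1000).astype(np.float32)); return r
E
python3 - <<'E'
from meas import *
p=np.load('top0p.npy');d=np.load('top0.npy');X=cloud('top',p,d)
print('bench z', np.median(X[300:310,100:200,2]))
hsv=cv2.cvtColor(p,cv2.COLOR_RGB2HSV)
def comp(mask,box):
    m=np.zeros_like(mask);l,t,w,h=box;m[t:t+h,l:l+w]=mask[t:t+h,l:l+w];return m
Z=X[...,2]
m=comp((Z>0.018)&(Z<0.05),(228,182,42,38)); print('case',m.sum(),np.median(Z[m]),rect(X[m]))
m=comp((Z>0.022)&(Z<0.05)&(hsv[...,1]>120),(275,145,42,40)); print('jaw',m.sum(),np.median(Z[m]),rect(X[m]),X[m].min(0),X[m].max(0))
m=comp((Z>0.015)&(Z<0.05),(220,145,55,40)); print('stop+fence',m.sum(),rect(X[m]))
m=comp((Z>0.015)&(Z<0.05),(242,148,40,20)); print('fence left',m.sum(),np.median(Z[m]),rect(X[m]))
m=comp((Z>0.015)&(Z<0.05),(313,148,36,20)); print('fence right',m.sum(),np.median(Z[m]),rect(X[m]))
m=comp((Z>0.028)&(Z<0.05),(222,145,20,40)); print('stop',m.sum(),np.median(Z[m]),rect(X[m]))
def contour(uvbox): pass
for n,b in dict(bottle=(320,192,24,20),reel=(197,152,24,24),tape=(178,184,24,22)).items():
    m=comp((Z>0.012)&(Z<0.12),b);print(n,m.sum(),np.round(X[m].min(0),3),np.round(X[m].max(0),3))
E
```

```text
bench z -0.0007877622971131926
case 645 0.0310420245885481 ((501.34124755859375, 44.784767150878906), (99.6936264038086, 100.05836486816406), 76.4476318359375)
jaw 500 0.03555963361461256 ((640.7532958984375, -143.77993774414062), (116.61444091796875, 92.57382202148438), 0.04629529267549515) [ 0.58245699 -0.19008728  0.02305403] [ 0.69907568 -0.09750936  0.04611524]
stop+fence 430 ((647.2911376953125, 39.255859375), (119.14311981201172, 183.27415466308594), 1.047682762145996)
fence left 189 0.024566061602419476 ((687.4837036132812, -1.83575439453125), (156.21881103515625, 19.634843826293945), 87.76396179199219)
fence right 142 0.02448373979284546 ((678.2357788085938, -263.4098815917969), (113.7850341796875, 19.609420776367188), 88.01404571533203)
stop 233 0.03607615879918091 ((646.5811157226562, 109.88339233398438), (39.87615203857422, 118.75967407226562), 86.74920654296875)
bottle 142 [ 0.467 -0.295  0.012] [ 0.514 -0.249  0.093]
reel 208 [0.615 0.181 0.029] [0.676 0.241 0.048]
tape 134 [0.499 0.256 0.012] [0.559 0.316 0.028]
```

Run:
```python
from meas import *
p=np.load('top0p.npy')
# ortho at height z in fixture-aligned axes about (0.6786,0), scale 1.5px/mm ; image right = fixture -y, up=+x
a=np.radians(-2.0);ex=np.array([np.cos(a),np.sin(a)]);ey=np.array([-np.sin(a),np.cos(a)]);O=np.array([0.6786,0.0])
def ortho(z,n):
    H,W=330,760
    r,c=np.mgrid[0:H,0:W]; fx=(60-r/1.5)/1000; fy=(160-c/1.5)/1000
    P=O+fx[...,None]*ex+fy[...,None]*ey
    uv=pix('top',np.c_[P.reshape(-1,2),np.full(H*W,z)]).astype(np.float32).reshape(H,W,2)
    im=cv2.remap(p,uv[...,0],uv[...,1],cv2.INTER_CUBIC)
    for k in range(-320,161,20):
        c=int((160-k)*1.5); cv2.line(im,(c,0),(c,6 if k%100 else 14),(255,0,0),1)
    for k in range(-140,61,20):
        r=int((60-k)*1.5); cv2.line(im,(0,r),(6 if k%100 else 14,r),(255,0,0),1)
    save(n,im)
    g=cv2.remap(p,uv[...,0],uv[...,1],cv2.INTER_LINEAR)
    return g
g=ortho(0.036,'o36');h=ortho(0.025,'o25')
def edges(sig,c0,lab):
    d=np.gradient(cv2.GaussianBlur(sig.reshape(1,-1).astype(np.float32),(0,0),1.5).ravel())
    idx=[i for i in range(2,len(d)-2) if abs(d[i])>2.5 and abs(d[i])==abs(d[i-2:i+3]).max()]
    print(lab,[(round(c0-i/1.5,1),round(float(d[i]),1)) for i in idx])
R=g[...,0].astype(float);R25=h[...,0].astype(float);B=g[...,2].astype(float)
row=lambda x:int((60-x)*1.5); col=lambda y:int((160-y)*1.5)
for x in (-80,-60,-40,-20): edges(R[row(x)-3:row(x)+4].mean(0)[:150],160,'stop y @x=%d'%x)
for x in (-80,-60,-40,-20): edges(B[row(x)-3:row(x)+4].mean(0),160,'blue y @x=%d'%x)
edges(R25[row(9)-3:row(9)+4].mean(0),160,'fence ends')
for y in (40,0,-40,-230,-260,-290): edges(R25[:,col(y)-4:col(y)+5].mean(1),60,'fence x @y=%d'%y)
```

```text
stop y @x=-80 [(156.7, -3.2), (129.3, 38.1), (118.0, -5.2), (109.3, 8.3), (97.3, -20.3)]
stop y @x=-60 [(157.3, -3.4), (130.0, 38.1), (95.3, -17.8)]
stop y @x=-40 [(158.0, -3.0), (127.3, 20.8), (96.0, -18.3)]
stop y @x=-20 [(155.3, -3.2), (128.0, 34.4), (96.0, -24.9)]
blue y @x=-80 [(156.7, -7.2), (129.3, 31.5), (118.0, -4.6), (109.3, 7.3), (97.3, -15.7), (-67.3, -4.9), (-98.7, 27.0), (-189.3, -16.4)]
blue y @x=-60 [(157.3, -7.0), (130.0, 31.8), (98.0, -13.9), (-62.7, -7.6), (-98.0, 25.1), (-192.7, -11.8)]
blue y @x=-40 [(158.0, -6.1), (128.0, 16.9), (98.7, -12.7), (-62.0, -7.5), (-98.0, 17.5), (-133.3, -2.8), (-156.7, 3.6), (-172.7, -3.8), (-192.7, -20.2)]
blue y @x=-20 [(155.3, -7.0), (128.0, 28.9), (96.0, -18.5), (-65.3, -7.7), (-100.0, 14.1), (-192.0, -15.7)]
fence ends [(157.3, -3.1), (134.0, 31.6), (78.7, -8.6), (70.0, 13.2), (-80.7, -11.7), (-92.7, 6.6), (-97.3, -5.1), (-192.7, 17.4), (-293.3, -14.4), (-300.7, 8.8), (-321.3, -34.5)]
fence x @y=40 [(22.0, -5.0), (17.3, 37.6), (-3.3, -18.0), (-127.3, 29.6)]
fence x @y=0 [(23.3, -5.9), (18.7, 38.1), (-2.7, -17.8), (-134.0, 23.6)]
fence x @y=-40 [(24.7, -5.0), (16.7, 24.3), (-4.0, -21.3)]
fence x @y=-230 [(24.7, -5.1), (20.0, 26.4), (-4.0, -23.3), (-136.0, -3.0)]
fence x @y=-260 [(25.3, -4.4), (17.3, 34.3), (-2.7, -17.3), (-158.0, 3.0)]
fence x @y=-290 [(23.3, -5.5), (18.7, 37.5), (-2.0, -16.8), (-154.0, 24.8), (-158.0, -4.2)]
```

View pics/o36.png

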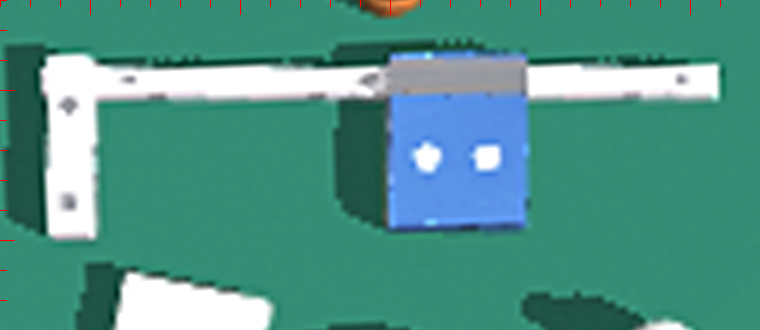

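Request:
servo_tool:
  commands: [37, -23, 0, 0, 0, 0, 37, -23, 0, 0, 0, 0, 37, -23, 0, 0, 0, 0, 37, -23, 0, 0, 0, 0, 37, -23, 0, 0, 0, 0, 37, -23, 0, 0, 0, 0, 37, -23, 0, 0, 0, 0, 37, -23, 0, 0, 0, 0, 37, -23, 0, 0, 0, 0, 37, -23, 0, 0, 0, 0]
  jaw: 55

```text
time_s: 1.6
tool_pos: [0.4726, -0.3001, 0.2229]
tool_rot: [179.9, -0.0, 16.0]
force: [0.1, -0.6, 0.7]
grip_width: 0.0552
```

Request:
servo_tool:
  commands: [0, 0, 0, 0, 0, 7.4, 0, 0, 0, 0, 0, 7.4, 0, 0, 0, 0, 0, 7.4, 0, 0, 0, 0, 0, 7.4, -11, -45, 0, 0, 0, 0, -11, -45, 0, 0, 0, 0, -11, -45, 0, 0, 0, 0, -11, -45, 0, 0, 0, 0, -11, -45, 0, 0, 0, 0, -11, -45, 0, 0, 0, 0]

```text
time_s: 2.6
tool_pos: [0.4705, -0.0218, 0.2229]
tool_rot: [180.0, -0.1, -13.6]
force: [1.2, -0.1, 0.4]
grip_width: 0.0549
```

Run:
```python
from meas import *
o=monitor.get_obs();print(o['tool_pos'],o['tool_rot'],o['qpos'])
p,d=read_camera('wrist');save('w1',p);np.savez('w1.npz',p=p,d=d,pos=o['tool_pos'],rot=o['tool_rot'])
p,d=read_camera('top');save('t1',p)
print(camera_info('wrist'))
```

```text
[ 0.47054348 -0.02177337  0.22287651] [ 1.79968727e+02 -6.59916342e-02 -1.35783328e+01] [  33.27335781   -2.71767842  -32.55915397  106.45102624   -1.46178614
   75.78705534 -102.47736983]
{'camera_matrix': array([[299.81592003,   0.        , 253.35778059],
       [  0.        , 299.81592003, 191.73263312],
       [  0.        ,   0.        ,   1.        ]]), 'k1': -0.06121031164761279, 'T_tool_cam': array([[ 5.62576955e-04, -9.54188380e-01, -2.99205981e-01,
         8.15616172e-02],
       [ 9.99999741e-01,  4.02439657e-04,  5.96824853e-04,
         1.52945328e-04],
       [-4.49070988e-04, -2.99206239e-01,  9.54188359e-01,
        -1.62419436e-01],
       [ 0.00000000e+00,  0.00000000e+00,  0.00000000e+00,
         1.00000000e+00]])}
```

View pics/w1.png

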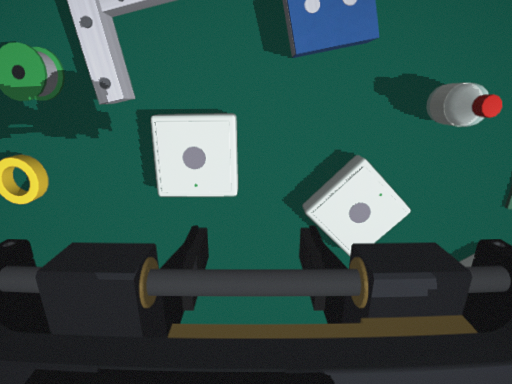

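The wrist picture shows the target case at (196,157), nearly square to the tool. The look-alike is at (357,208), and the end stop and jaw are at the top edge. I measure from it.

```bash
cat >> meas.py <<'E'
from scipy.spatial.transform import Rotation as Ro
def wcloud(d,pos,rot):
    ci=camera_info('wrist');K=np.array(ci['camera_matrix']);v,u=np.mgrid[0:384,0:512]
    s=cv2.undistortPoints(np.c_[u.ravel(),v.ravel()].astype(float).reshape(-1,1,2),K,np.array([ci['k1'],0,0,0,0.])).reshape(-1,2)
    P=np.c_[s,np.ones(len(s))]*d.reshape(-1,1);T=np.array(ci['T_tool_cam'])
    P=P@T[:3,:3].T+T[:3,3];return (P@Ro.from_euler('xyz',rot,degrees=True).as_matrix().T+pos).reshape(384,512,3)
F=np.array([0.678,-0.0065]);A=np.radians(-2.0)
def fx(P): # world xy(m)->fixture mm
    D=np.atleast_2d(P)[:,:2]-F;c,s=np.cos(A),np.sin(A);return np.c_[D@[c,s],D@[-s,c]]*1000
E
python3 - <<'E'
from meas import *
w=np.load('w1.npz');X=wcloud(w['d'],w['pos'],w['rot']);Z=X[...,2];ok=w['d']>0
print('bench',np.median(Z[220:235,60:100]))
m=np.zeros(Z.shape,bool);m[105:205,145:245]=1;m&=ok&(Z>.025)&(Z<.04)
print('case',m.sum(),np.median(Z[m]),rect(X[m]));c=rect(X[m])[0];print('fix',fx(np.array(c)/1000))
m=np.zeros(Z.shape,bool);m[0:110,60:140]=1;m&=ok&(Z>.030)&(Z<.042)
f=fx(X[m]);print('stop',np.median(Z[m]))
for lo in range(-95,0,15):
    k=(f[:,0]>lo)&(f[:,0]<lo+15);print(lo,k.sum(),np.round([f[k,1].min(),f[k,1].max()],1) if k.any() else '')
print('stop x min',f[:,0].min())
m=np.zeros(Z.shape,bool);m[0:60,280:390]=1;m&=ok&(Z>.028)&(Z<.042)
f=fx(X[m]);print('jaw',np.median(Z[m]))
for lo in range(-95,-20,15):
    k=(f[:,0]>lo)&(f[:,0]<lo+15);print(lo,k.sum(),np.round([f[k,1].min(),f[k,1].max()],1) if k.any() else '')
print(f[:,0].min())
E
```

```text
bench 0.0001778972661290179
case 6609 0.03191291537778926 ((501.1656494140625, 43.556549072265625), (100.26927947998047, 98.40592956542969), 76.52473449707031)
fix [[-178.47357625   43.85462614]]
stop 0.03613884827854234
-95 382 [103.5 134.4]
-80 383 [103.8 134.5]
-65 399 [103.3 134.4]
-50 407 [103.4 134.4]
-35 423 [103.4 134.8]
-20 429 [104.  134.7]
-5 421 [103.4 134.3]
stop x min -95.9638310482146
jaw 0.03625877209518977
-95 941 [-185.3  -92.7]
-80 1308 [-185.6  -92.6]
-65 1323 [-185.   -92.7]
-50 561 [-170.7  -92.6]
-35 0 
-90.82850096073082
```

Request:
servo_tool:
  commands: [-28.5, -35.5, 0, 0, 0, 0, -28.5, -35.5, 0, 0, 0, 0, 0, 0, 40, 0, 0, 0, 0, 0, 40, 0, 0, 0, 0, 0, 40, 0, 0, 0, 0, 0, 0, 0, 0, 0]

```text
time_s: 3.3
tool_pos: [0.4277, 0.0581, 0.0984]
tool_rot: [179.9, 0.5, -13.5]
force: [-0.5, -1.1, -0.0]
grip_width: 0.055
```

Request:
servo_tool:
  commands: [2, 0, 25, 0, 0, 0, 2, 0, 25, 0, 0, 0, 0, 0, 0, 0, 0, 0]

```text
time_s: 3.6
tool_pos: [0.4349, 0.0574, 0.0519]
tool_rot: [180.0, 0.2, -13.6]
force: [0.1, 0.2, 0.2]
grip_width: 0.0549
```

Run:
```python
from meas import *
o=monitor.get_obs();print(o['tool_pos'],o['tool_rot'],o['qpos'])
p,d=read_camera('top');save('t2',cv2.resize(p[130:330,170:370],None,fx=3,fy=3))
```

```text
[0.4349257  0.05738771 0.05188652] [179.97308975   0.19915078 -13.59588809] [  28.00004279    4.61097192  -39.71085709  121.55284001    3.51498934
   55.13940937 -117.23594794]
```

View pics/t2.png

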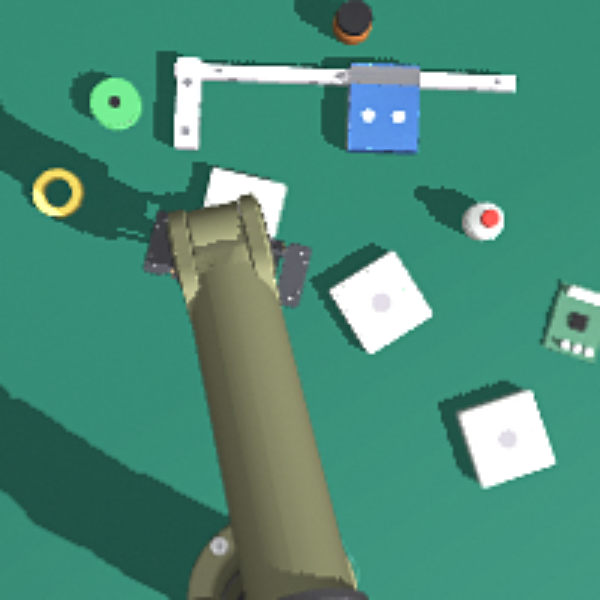

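Request:
servo_tool:
  commands: [-3, 0, 20, 0, 0, 0, 0, 0, 15, 0, 0, 0, 0, 0, 5, 0, 0, 0, 0, 0, 0, 0, 0, 0]

```text
time_s: 4.05
tool_pos: [0.4339, 0.0585, 0.0137]
tool_rot: [-180.0, -0.1, -13.6]
force: [0.3, 0.0, 0.5]
grip_width: 0.0551
```

Request:
servo_tool:
  commands: [0, 0, 4, 0, 0, 0, 5, 0, 0, 0, 0, 0, 5, 0, 0, 0, 0, 0, 6, 0, 0, 0, 0, 0, 8, 0, 0, 0, 0, 0, 8, 0, 0, 0, 0, 0, 8, 0, 0, 0, 0, 0, 8, 0, 0, 0, 0, 0, 8, 0, 0, 0, 0, 0, 0, 0, 0, 0, 0, 0]

```text
time_s: 5.05
tool_pos: [0.4893, 0.0451, 0.0087]
tool_rot: [-179.9, -0.1, -13.6]
force: [0.2, 0.1, -0.2]
grip_width: 0.0549
```

```bash
cat > look.py <<'E'
from meas import *
import sys
n=sys.argv[1]
o=monitor.get_obs();p,d=read_camera('wrist');save(n,p);np.savez(n+'.npz',p=p,d=d,pos=o['tool_pos'],rot=o['tool_rot'])
p2,d2=read_camera('top');save(n+'t',cv2.resize(p2[130:330,170:370],None,fx=3,fy=3));np.savez(n+'t.npz',p=p2,d=d2)
print('tcp fix',fx(o['tool_pos']),o['tool_pos'],o['tool_rot'],o['force'])
E
sed -i 's/F=np.array.*;A/F=np.array([0.6775,-0.0075]);A/' meas.py
python3 look.py w2
```

```text
tcp fix [[-189.94673323   45.97262641]] [0.4892734  0.04507367 0.00866418] [-1.79949720e+02 -1.06547810e-01 -1.36074722e+01] [ 0.24390812  0.06469164 -0.1911861 ]
```

View pics/w2.png

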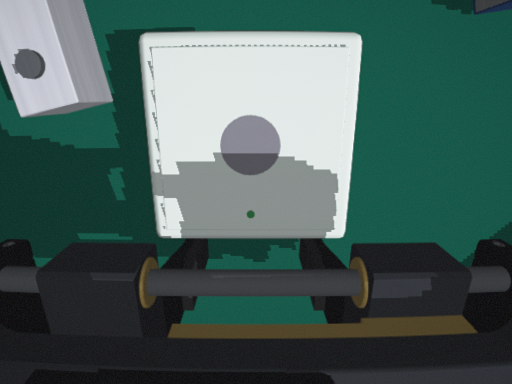

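View pics/w2t.png

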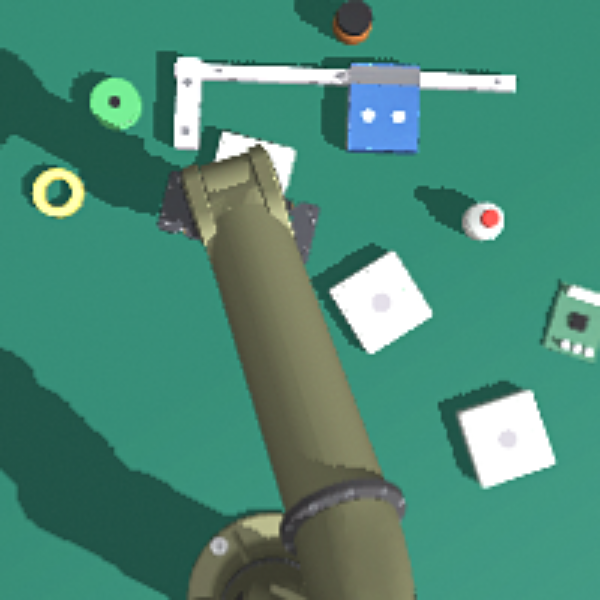

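Request:
servo_tool:
  commands: [6, 0, 0, 0, 0, -1.9, 6, 0, 0, 0, 0, -1.9, 6, 0, 0, 0, 0, -1.9, 6, 0, 0, 0, 0, -1.9, 6, 0, 0, 0, 0, -1.9, 6, 0, 0, 0, 0, -2.0, 7, 0, 0, 0, 0, 0, 7, 0, 0, 0, 0, 0, 7, 0, 0, 0, 0, 0, 0, 0, 0, 0, 0, 0]

```text
time_s: 6.15
tool_pos: [0.5455, 0.0392, 0.0087]
tool_rot: [-180.0, -0.1, -2.1]
force: [0.5, -0.3, -0.6]
grip_width: 0.0552
```

```bash
python3 look.py w3
```

```text
tcp fix [[-133.55192599   42.09862863]] [0.54549865 0.03923388 0.0087437 ] [-1.79967574e+02 -9.91392022e-02 -2.09301216e+00] [ 0.46044963 -0.29119583 -0.56275588]
```

View pics/w3.png

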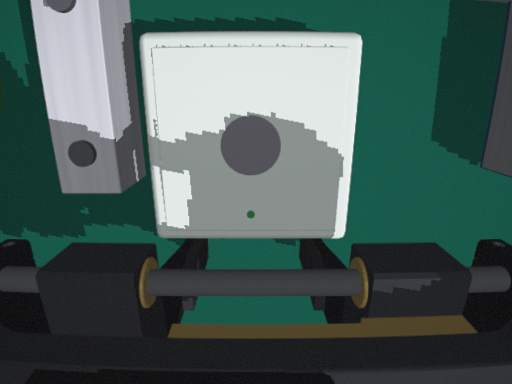

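Request:
servo_tool:
  commands: [6, 0, 0, 0, 0, 0, 6, 0, 0, 0, 0, 0, 5, 0, 0, 0, 0, 0, 3, 0, 0, 0, 0, 0, 1.5, 0, 0, 0, 0, 0, 1, 0, 0, 0, 0, 0]

```text
time_s: 6.85
tool_pos: [0.5663, 0.0384, 0.0085]
tool_rot: [180.0, 0.0, -2.1]
force: [-2.8, -0.8, 1.2]
grip_width: 0.0553
```

Request:
servo_tool:
  commands: [1, 0, 0, 0, 0, 0, 0, 0, 0, 0, 0, 0]

```text
time_s: 7.05
tool_pos: [0.5676, 0.0384, 0.0085]
tool_rot: [-180.0, -0.0, -2.1]
force: [-1.7, 0.9, -0.1]
grip_width: 0.0551
```

Request:
servo_tool:
  commands: [1, 0, 0, 0, 0, 0, 0, 0, 0, 0, 0, 0]

```text
time_s: 7.25
tool_pos: [0.5685, 0.0383, 0.0085]
tool_rot: [180.0, -0.0, -2.1]
force: [-1.7, 0.1, 0.1]
grip_width: 0.0548
```

Request:
servo_tool:
  commands: [1, 0, 0, 0, 0, 0, 0, 0, 0, 0, 0, 0]

```text
time_s: 7.45
tool_pos: [0.5688, 0.0383, 0.0085]
tool_rot: [180.0, 0.1, -2.1]
force: [-4.0, 0.0, 3.0]
grip_width: 0.0553
```

Request:
servo_tool:
  commands: [1, 0, 0, 0, 0, 0, 0, 0, 0, 0, 0, 0]

```text
time_s: 7.65
tool_pos: [0.5689, 0.0383, 0.0083]
tool_rot: [180.0, 0.2, -2.1]
force: [-6.9, -0.3, 4.4]
grip_width: 0.0553
```

Request:
servo_tool:
  commands: [1, 0, 0, 0, 0, 0, 0, 0, 0, 0, 0, 0]

```text
time_s: 7.85
tool_pos: [0.5689, 0.0383, 0.0082]
tool_rot: [179.9, 0.3, -2.1]
force: [-8.1, -0.6, 6.7]
grip_width: 0.0549
```

Request:
servo_tool:
  commands: [-3, 0, 0, 0, 0, 0, -5, 0, 0, 0, 0, 0, -12, 0, 0, 0, 0, 0, -15, 0, 0, 0, 0, 0, 0, 0, -30, 0, 0, 0, 0, 0, -40, 0, 0, 0, 0, 0, -40, 0, 0, 0, 0, 0, -40, 0, 0, 0, 0, 0, 0, 0, 0, 0]

```text
time_s: 8.75
tool_pos: [0.54, 0.0401, 0.1645]
tool_rot: [180.0, -0.7, -2.1]
force: [0.5, 0.7, -0.1]
grip_width: 0.0549
```

```bash
python3 look.py w4
cat > cm.py <<'E'
from meas import *
import sys
w=np.load(sys.argv[1]+'.npz');X=wcloud(w['d'],w['pos'],w['rot']);Z=X[...,2];ok=w['d']>0
f=fx(X.reshape(-1,3)).reshape(384,512,2);p=w['p'].astype(int)
white=(p.min(-1)>60)
hsv=cv2.cvtColor(w['p'],cv2.COLOR_RGB2HSV)
blue=(hsv[...,0]>100)&(hsv[...,0]<130)&(hsv[...,1]>100)
roi=ok&(f[...,0]>-125)&(f[...,0]<30)&(f[...,1]>-330)&(f[...,1]<145)
# case: height 30..34, white, between; fence is 25, stop 36
m=roi&(abs(Z-.031)<.003)&~blue
n,l,st,c=cv2.connectedComponentsWithStats(m.astype(np.uint8));i=1+np.argmax(st[1:,4]);mm=l==i
r=cv2.minAreaRect(f[mm].astype(np.float32));print('case',mm.sum(),np.median(Z[mm]),r)
s=roi&(Z>.0345)&(Z<.04)&(f[...,1]>98);print('stop y',np.percentile(f[s][:,1],[1,50,99]) if s.any() else None,'n',s.sum())
b=roi&(Z>.033)&(Z<.04)&(f[...,1]<90);
if b.sum()>50: print('jaw y',np.percentile(f[b][:,1],[1,99]),'x',np.percentile(f[b][:,0],[1,99]),b.sum())
fe=roi&(abs(Z-.025)<.003)&(f[...,0]>-8);
for y in range(-300,100,40):
    k=fe&(abs(f[...,1]-y)<20)
    if k.sum()>30: print('fence y',y,np.percentile(f[k][:,0],[2,98]))
E
python3 cm.py w4
```

```text
tcp fix [[-139.08001947   42.76999558]] [0.53999736 0.04009776 0.164501  ] [179.95433495  -0.65951267  -2.06555464] [ 0.47012748  0.71213508 -0.05166804]
case 10816 0.03200108701226265 ((-50.0646858215332, 43.01182174682617), (99.56694030761719, 97.66798400878906), 89.95110321044922)
stop y [105.61241839 120.06742984 135.02584016] n 4212
jaw y [-182.81223346   77.54462622] x [-88.42154505  23.77140745] 13343
fence y -220 [ 0.18250298 17.31388558]
fence y -180 [ 0.62359323 17.65734972]
fence y -100 [-4.93141144 22.63585514]
fence y -60 [ 0.13070102 17.82038821]
fence y -20 [ 0.0255145  17.75495539]
fence y 20 [ 0.02549135 17.17261955]
fence y 60 [ 0.10185155 17.19688181]
```

View pics/w4.png

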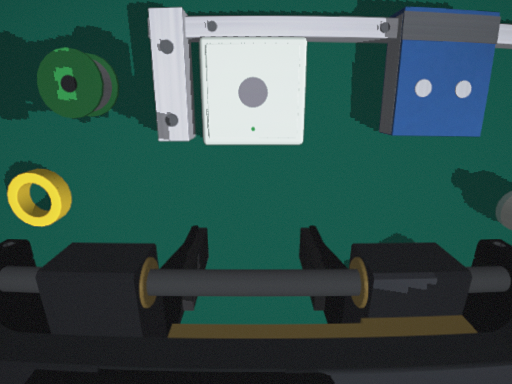

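Request:
servo_tool:
  commands: [15.8, 43.8, 0, 0, 0, 0, 15.8, 43.8, 0, 0, 0, 0, 15.8, 43.8, 0, 0, 0, 0, 15.8, 43.8, 0, 0, 0, 0, 15.8, 43.8, 0, 0, 0, 0, 15.8, 43.8, 0, 0, 0, 0, 0, 0, 0, 0, 0, -8.2, 0, 0, 0, 0, 0, -8.2, 0, 0, 0, 0, 0, -8.2, 0, 0, 0, 0, 0, -8.2]
  jaw: 0

```text
time_s: 9.85
tool_pos: [0.6205, -0.2261, 0.156]
tool_rot: [-179.8, 0.1, 31.1]
force: [0.2, -0.2, -0.4]
grip_width: 0.0005
```

Request:
servo_tool:
  commands: [0, 0, 0, 0, 0, -8.2, 0, 0, 0, 0, 0, -8.2, 0, 0, 0, 0, 0, -8.2, 0, 0, 0, 0, 0, -8.2, 0, 0, 0, 0, 0, -8.2, 0, 0, 0, 0, 0, -8.2, 0, 0, 0, 0, 0, -8.2, 0, 0, 0, 0, 0, 0]

```text
time_s: 10.65
tool_pos: [0.6205, -0.2261, 0.1562]
tool_rot: [-179.8, -0.1, 88.2]
force: [-1.2, -0.1, -0.3]
grip_width: 0.0004
```

```bash
python3 look.py w5;python3 cm.py w5; python3 -c "
from h import *
print(monitor.get_obs()['qpos'])"
```

```text
tcp fix [[ -49.34868462 -220.49387447]] [ 0.62048625 -0.22613731  0.15624381] [-1.79832229e+02 -8.71068844e-02  8.81814023e+01] [-1.2025039  -0.06037202 -0.3247838 ]
case 4 0.02834664388502378 ((6.616335868835449, -81.77106475830078), (0.5667428374290466, 3.172741174697876), 58.42368698120117)
stop y None n 0
jaw y [-182.5880404   -92.92450054] x [-88.60611048  23.72133304] 13135
fence y -300 [ 1.08508484 18.56597868]
fence y -260 [ 0.85440433 18.30737627]
fence y -220 [ 0.7217066  18.24485543]
fence y -180 [ 0.67566959 18.20901184]
fence y -100 [ 0.31863279 17.30532023]
fence y -60 [-0.09777557 17.37023345]
[ 52.07198232  29.04828244 -47.04340673  84.87124404  21.48850394
  75.55417912   1.17516812]
```

View pics/w5.png

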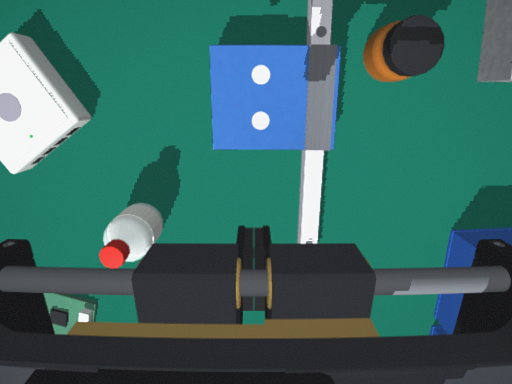

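View pics/w5t.png

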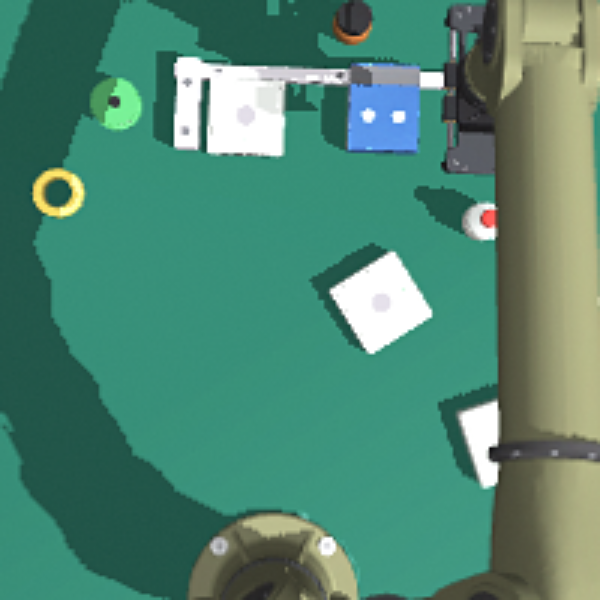

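Request:
servo_tool:
  commands: [0, 4, 36, 0, 0, 0, 0, 0, 36, 0, 0, 0, 0, 0, 36, 0, 0, 0, 0, 0, 26, 0, 0, 0, 0, 0, 10, 0, 0, 0, 0, 0, 0, 0, 0, 0]

```text
time_s: 11.35
tool_pos: [0.6244, -0.2263, 0.0128]
tool_rot: [-179.8, -0.1, 88.1]
force: [-0.5, 0.0, 0.0]
grip_width: 0.0006
```

Request:
servo_tool:
  commands: [8, 0, 0, 0, 0, 0, 8, 0, 0, 0, 0, 0, 6, 0, 0, 0, 0, 0, 4, 0, 0, 0, 0, 0, 5, 0, 0, 0, 0, 0, 7, 0, 0, 0, 0, 0, 8, 0, 0, 0, 0, 0, 8, 0, 0, 0, 0, 0, 8, 0, 0, 0, 0, 0, 8, 0, 0, 0, 0, 0]

```text
time_s: 12.35
tool_pos: [0.6281, -0.156, 0.0145]
tool_rot: [180.0, 0.0, 88.1]
force: [1.1, -2.0, 2.2]
grip_width: 0.0004
```

Request:
servo_tool:
  commands: [8, 0, 0, 0, 0, 0, 8, 0, 0, 0, 0, 0, 8, 0, 0, 0, 0, 0, 0, 0, 0, 0, 0, 0]

```text
time_s: 12.75
tool_pos: [0.6284, -0.1299, 0.0143]
tool_rot: [-179.9, -0.1, 88.3]
force: [0.3, 0.3, 0.7]
grip_width: 0.0006
```

```bash
python3 look.py w6;python3 cm.py w6
```

```text
tcp fix [[ -44.82938968 -124.03189239]] [ 0.62836927 -0.12989181  0.01433597] [-1.79942772e+02 -1.13107790e-01  8.82717322e+01] [0.33884349 0.31324442 0.74022251]
case 3764 0.02989290268584227 ((-50.244041442871094, -2.797278881072998), (98.27682495117188, 8.337308883666992), 0.369832307100296)
stop y None n 0
jaw y [-111.78811146  -21.41477754] x [-88.45938943  23.44343031] 46097
fence y -140 [12.37248172 18.30362059]
fence y -20 [-5.10693161 17.25182417]
fence y 20 [-0.04539857 17.25590834]
```

View pics/w6.png

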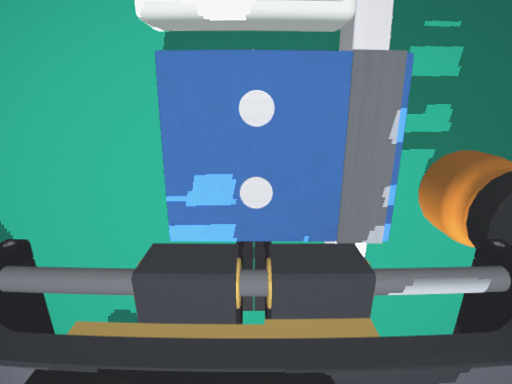

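Request:
servo_tool:
  commands: [5, 0, 0, 0, 0, 0, 5, 0, 0, 0, 0, 0, 3, 0, 0, 0, 0, 0, 3, 0, 0, 0, 0, 0, 3, 0, 0, 0, 0, 0, 3, 0, 0, 0, 0, 0, 0, 0, 0, 0, 0, 0]

```text
time_s: 13.55
tool_pos: [0.6289, -0.1107, 0.0143]
tool_rot: [-179.9, 0.0, 88.1]
force: [-2.0, -2.9, -2.3]
grip_width: 0.0007
```

Request:
servo_tool:
  commands: [2, 0, 0, 0, 0, 0, 1, 0, 0, 0, 0, 0, 0, 0, 0, 0, 0, 0]

```text
time_s: 13.85
tool_pos: [0.6294, -0.1075, 0.0145]
tool_rot: [-180.0, -0.0, 88.1]
force: [-1.9, -2.3, -0.6]
grip_width: 0.0005
```

Request:
servo_tool:
  commands: [1, 0, 0, 0, 0, 0, 0, 0, 0, 0, 0, 0]

```text
time_s: 14.05
tool_pos: [0.6295, -0.1068, 0.0146]
tool_rot: [-180.0, 0.0, 88.1]
force: [-1.7, -4.6, -1.5]
grip_width: 0.0003
```

Request:
servo_tool:
  commands: [1, 0, 0, 0, 0, 0, 1, 0, 0, 0, 0, 0, 0, 0, 0, 0, 0, 0]

```text
time_s: 14.35
tool_pos: [0.6296, -0.1047, 0.0146]
tool_rot: [-180.0, 0.0, 88.1]
force: [-2.2, -3.7, -1.2]
grip_width: 0.0004
```

Request:
servo_tool:
  commands: [1, 0, 0, 0, 0, 0, 0, 0, 0, 0, 0, 0]

```text
time_s: 14.55
tool_pos: [0.6296, -0.1038, 0.0146]
tool_rot: [-180.0, 0.0, 88.1]
force: [-2.2, -4.9, -1.0]
grip_width: 0.0001
```

Request:
servo_tool:
  commands: [1, 0, 0, 0, 0, 0, 0, 0, 0, 0, 0, 0]

```text
time_s: 14.75
tool_pos: [0.6297, -0.1033, 0.0146]
tool_rot: [-180.0, 0.0, 88.1]
force: [-2.4, -5.0, -0.5]
grip_width: 0.0004
```

Request:
servo_tool:
  commands: [1, 0, 0, 0, 0, 0, 0, 0, 0, 0, 0, 0]

```text
time_s: 14.95
tool_pos: [0.6296, -0.1033, 0.0145]
tool_rot: [-180.0, 0.1, 88.1]
force: [-2.8, -7.0, -1.5]
grip_width: 0.0003
```

Request:
servo_tool:
  commands: [1, 0, 0, 0, 0, 0, 1, 0, 0, 0, 0, 0, 0, 0, 0, 0, 0, 0]

```text
time_s: 15.25
tool_pos: [0.6297, -0.1033, 0.0146]
tool_rot: [-180.0, 0.2, 88.0]
force: [-2.8, -10.1, -0.2]
grip_width: 0.0005
```

Request:
servo_tool:
  commands: [1, 0, 0, 0, 0, 0, 1, 0, 0, 0, 0, 0, 0, 0, 0, 0, 0, 0]

```text
time_s: 15.55
tool_pos: [0.6296, -0.1032, 0.0146]
tool_rot: [-180.0, 0.4, 88.0]
force: [-3.7, -10.6, -0.4]
grip_width: 0.0007
```

```bash
python3 look.py w7;python3 cm.py w7
```

```text
tcp fix [[-44.49042723 -97.34448709]] [ 0.6296394  -0.10323249  0.014624  ] [-179.97643719    0.37584632   87.95961426] [ -3.74221384 -10.60925352  -0.42517265]
case 10896 0.03167560542645971 ((-50.187049865722656, 16.314102172851562), (23.40104103088379, 98.67625427246094), 89.88056945800781)
stop y None n 0
jaw y [-85.48221446  20.33194711] x [-88.56520795  23.43282053] 47128
fence y -100 [ 0.25640145 18.09020006]
fence y 20 [-0.06946323 17.21814967]
```

View pics/w7t.png

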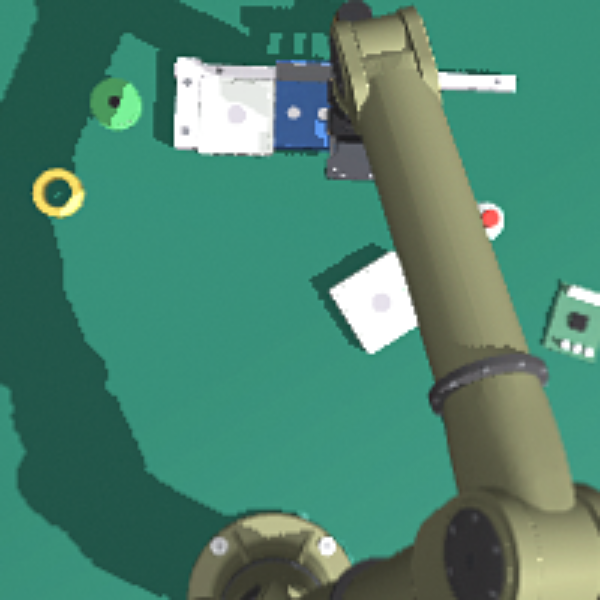

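The case touches the end stop and the jaw is against it, blocked at 10 N. I back the hand away and check from above.

Request:
servo_tool:
  commands: [-3, 0, 0, 0, 0, 0, -4, 0, 0, 0, 0, 0, -10, 0, 0, 0, 0, 0, -20, 0, 0, 0, 0, 0, 0, 0, -25, 0, 0, 0, 0, 0, -40, 0, 0, 0, 0, 0, -45, 0, 0, 0, 0, 0, -45, 0, 0, 0, 0, 0, -45, 0, 0, 0, 0, 0, 0, 0, 0, 0]

```text
time_s: 16.65
tool_pos: [0.6334, -0.133, 0.2228]
tool_rot: [179.2, 0.0, 88.2]
force: [1.0, -0.5, 0.1]
grip_width: 0.0006
```

Request:
servo_tool:
  commands: [30, 0, 0, 0, 0, 0, 30, 0, 0, 0, 0, 0, 0, 0, 0, 0, 0, 0]

```text
time_s: 16.95
tool_pos: [0.6312, -0.0669, 0.2154]
tool_rot: [179.9, -0.3, 88.7]
force: [0.3, 0.8, -0.2]
grip_width: 0.0006
```

```bash
python3 look.py w8;sed -i 's/(f\[...,1\]<90)/(f[...,1]<-10)/' cm.py;python3 cm.py w8
```

```text
tcp fix [[-44.18798585 -60.96245943]] [ 0.63121137 -0.06688318  0.21538851] [179.86319221  -0.27412319  88.66935763] [ 0.34700999  0.77095241 -0.19983995]
case 8588 0.03197166839940373 ((-45.786746978759766, 55.77154541015625), (109.33820343017578, 101.29369354248047), 0.12056417763233185)
stop y [105.51803271 113.03445678 120.75717275] n 1798
jaw y [-85.09456942 -10.83561525] x [-88.63471443  24.07248695] 6351
fence y -140 [ 0.64564572 18.13029633]
fence y -100 [ 0.72151022 17.76617944]
fence y 20 [-0.37703293 16.98186645]
fence y 60 [-1.11198587 17.22227335]
```

View pics/w8.png

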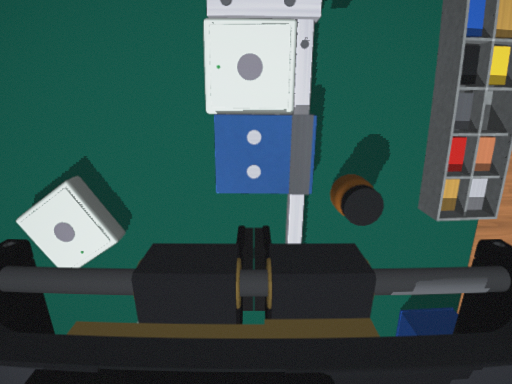

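Run:
```python
from meas import *
w=np.load('w8.npz');X=wcloud(w['d'],w['pos'],w['rot']);Z=X[...,2];f=fx(X.reshape(-1,3)).reshape(384,512,2)
hsv=cv2.cvtColor(w['p'],cv2.COLOR_RGB2HSV);white=hsv[...,1]<60
m=(abs(Z-.031)<.0028)&white&(f[...,0]>-115)&(f[...,0]<6)&(f[...,1]>-10)&(f[...,1]<112)
m=cv2.morphologyEx(m.astype(np.uint8),cv2.MORPH_OPEN,np.ones((9,9)))>0
print(m.sum(),cv2.minAreaRect(f[m].astype(np.float32)),np.percentile(f[m],[0.5,99.5],axis=0), np.percentile(Z[m],[2,50,98]))
# bystanders before/after in top view
a=np.load('top0.npy');b=np.load('w8t.npz')['d']
p,d=read_camera('scene');save('s9',cv2.resize(p[100:260,130:340],None,fx=3.6,fy=3.6))
```

```text
4895 ((-50.16477966308594, 55.45060348510742), (97.69123840332031, 97.35813903808594), 89.61434173583984) [[-98.10280753   7.21182967]
 [ -2.27103307 103.78008911]] [0.02895709 0.03196351 0.03353365]
```

View pics/s9.png

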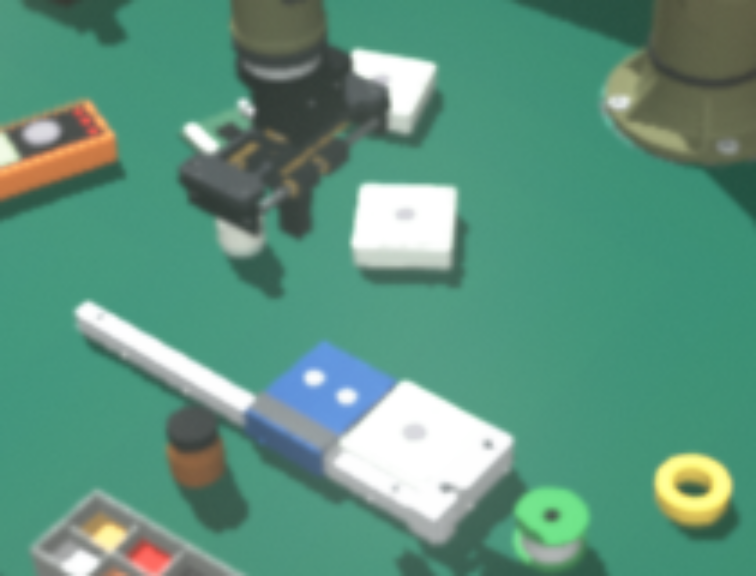

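The case measures at fixture (-50.2, 55.4) mm, square to about 0.4°, with jaw travel about 0.110. The scene picture shows the case clamped at (430,440), with the bystanders still in place. I hand it in.

```bash
python3 -c "
from h import *
print(env.sign_off())"
```

```text
the job is handed in; nothing more can be done
None
```

The leftmost white case is clamped flush between the fence, the end stop and the blue jaw. I handed the job in at about 17 s, and no verdict was reported. I pushed the case with two spread fingers, squaring it up on the way, until it was flush with the fence. Then I closed the jaw with shut fingers on its rubber pad until it was blocked at about 10 N. The hand is raised about 0.2 m clear.

**Case:** the last wrist measurement put its centre at fixture (-50.2, +55.4) mm. It is square within about 0.4°, and its top is at 32 mm, so it lies flat.

**Jaw:** travel is about 0.1105 m, worked out from the outer face before and after the push.

**Bystanders:** they looked unmoved in the last scene picture. I judged this by eye and did not measure it, and the hand partly hid the bottle and the board.

**One disagreement:** a first automatic fit of the final case pose included part of the neighbouring parts and gave x = -45.8 mm at a size of 109 mm, which is too big for the case. The cleaner fit gave the values above.

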